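# Put the microscope accessories back in their caddy

### The job

Pack the accessory caddy for the microscope: the objective lens, the filter cube, the two-window filter holder and the top dish from the spring dispenser each go upright into the recess cut to their shape, seated on its floor. Leave the eyepiece and the coverslip box standing where they are.

Things in the scene. Friction and masses are not known exactly. Their poses are not given: they have to be found in the camera images.
- dish_center (a point): Top dish of three in a spring dispenser: round, white base, clear lid, 50 mm across, 22 mm high, 60 g. Point at its centre, z up. Its top is 78 mm above the bench. Four steel rods (on a 60 mm circle) end 17 mm below its top: grip only its upper 14 mm, clear of rods and next dish. The soft spring (27 N/m) raises the next dish 22 mm as this one is lifted straight out. Foot 80 mm across.
- objective_center (a point): Objective lens: upright steel barrel 30 mm across and straight for its lower 34 mm, then tapering to a narrow 16 mm nose on top; 50 mm high, about 120 g. Point at its centre, 25 mm above its foot; z is its upright axis.
- cube_center (a point): Filter cube: black block, 34 x 34 mm, 40 mm high, with a round metal-rimmed glass window in its top and in one side, about 90 g. Point at its centre, 20 mm above its foot; x and y across its sides, z up.
- holder_center (a point): Two-window filter holder: slim aluminium block standing on edge, 18 mm along its x, 52 mm along its y, 30 mm high, with two round green glass windows through its broad faces, 80 g. Point at its centre, 15 mm above its foot; z up.
- insert_dish: Place of the dish: large round recess 64 mm across, 6 mm deep, dark floor, in the middle of a fixed white block, 96 (x) x 76 (y) x 14 mm. Origin: centre of the underside, 8 mm below the recess floor. The four inserts stand in a row along y, 78 mm apart, in any order, turned alike, in one low aluminium tray, 106 x 336 mm, ends 20 mm high, end handles 37 mm.
- insert_objective: Place of the objective lens: insert with the small round recess, 46 mm across. Otherwise like insert_dish (same block, depth, origin and axes).
- insert_cube: Place of the filter cube: insert with the square recess, 50 x 50 mm (the cube fits at any turn). Otherwise like insert_dish (same block, depth, origin and axes).
- insert_holder: Place of the filter holder: insert with the long recess, 34 mm along its x and 68 mm along its y (the holder's y goes along the insert's y, either way round). Otherwise like insert_dish (same block, depth, origin and axes).
- eyepiece_center (a point): Look-alike, to be left: eyepiece, steel barrel like the objective's but flaring on top into a black rubber eyecup 38 mm across with a wide lens; 50 mm high. Point at its centre, 25 mm above its foot.
- slip_box_center (a point): Look-alike, to be left: coverslip box, black, 34 x 34 mm like the filter cube but only 24 mm high with a plain windowless lid. Point at its centre, 12 mm above its foot.

How it is judged:
At the end, for the whole second after the job is handed in: Dish, objective, cube and holder each in its own recess: within 12 mm of its centre, at most 3.5 mm above its floor, upright to 0.15 rad, released, slower than 20 mm/s. Eyepiece and coverslip box within 30 mm of their start, upright to 0.3 rad (horizontal distance between dish_center and insert_dish below 0.012 m and z of dish_center in the frame of insert_dish below 0.0225 m and angle between each of dish_center, objective_center, cube_center, holder_center's own z axis and vertical below 0.15 rad and linear speed of each of dish, objective, cube, holder below 0.02 m/s and contact force between each of dish, objective, cube, holder and the fingers below 0.1 N and horizontal distance between objective_center and insert_objective below 0.012 m and z of objective_center in the frame of insert_objective below 0.0365 m and horizontal distance between cube_center and insert_cube below 0.012 m and z of cube_center in the frame of insert_cube below 0.0315 m and horizontal distance between holder_center and insert_holder below 0.012 m and z of holder_center in the frame of insert_holder below 0.0265 m and distance of each of eyepiece_center, slip_box_center from where it was at the start of the episode below 0.03 m and angle between each of eyepiece_center, slip_box_center's own z axis and vertical below 0.3 rad); the robot touches nothing.
It fails at once if the eyepiece is moved by more than 30 mm or tipped by more than 0.3 rad (distance of eyepiece_center from where it was at the start of the episode above 0.03 m or angle between eyepiece_center's own z axis and vertical above 0.3 rad).
It fails at once if the coverslip box is moved by more than 30 mm or tipped by more than 0.3 rad (distance of slip_box_center from where it was at the start of the episode above 0.03 m or angle between slip_box_center's own z axis and vertical above 0.3 rad).
It also fails if it takes over 112 s, if anything falls off the work surface, if the arm or the gripper's body presses on something with over 40 N, if the wrist force passes 120 N, or if a joint passes its speed limit or range.

### The arm

A 6-joint arm with a two-finger parallel gripper is mounted at the origin on the work surface. World frame = base frame: x ahead of the robot, y to its left, z up, the work surface at z = 0. Lengths are in m, angles in rad, forces in N, time in s.
With the tool pointing down it reaches from about 0.375 to 0.9 m from the base axis. Payload 3.1 kg.
Tool frame: the origin (TCP) lies midway between the tips of the shut fingers; the grasp point (between the pads) lies 19 mm behind it (robot.grip_depth is the distance from the TCP to the grasp point, in m); z points along the fingers, y is the direction in which the jaws open and shut (so a half turn about z gives the same grasp; the last joint's range is limited). The gripper opens to 87 mm and grips with 3 to 60 N. Pads are 19 mm wide; open, the fingers measure 117 mm over their backs; the gripper's body (75 mm by 190 mm) begins 51 mm behind the grasp point.
Start: joints at [1.024, 0.527, 1.433, -0, 1.181, -0.178], TCP at [0.225, 0.583, 0.223] pointing down, gripper open.
Joint ranges: [-3.08, 3.08], [-0.75, 2.2], [0.22, 2.44], [-1.43, 4.57], [0, 2.65], [-2.85, 2.85]. Speed limits (rad/s): [2.79, 2.79, 3.14, 3.14, 3.14, 3.14].

### API

Orientations are given as a unit quaternion [x, y, z, w].
In Python, from rig import robot gives the robot as it stands.
- The arm moves only by the tool carry_out, never from a script. Its arguments are lists of equal length, an entry for each row: "dr": the turn, a rotation vector about the world's x, y, z in rad, a list of three; "translation": the shift along the world's x, y, z in cm, a list of three; "grip": the opening, from 0 (shut) to 1 (fully open). A call has 1 to 20 rows; each row is the pose to reach, as a shift and turn from the pose commanded when the call began; what a row does not reach only later rows make up. A row lasts 1/12 s, in which the tool goes at most 41.7 mm and 7.16 degrees, less where a joint would pass 70% of its speed; a pose out of reach is approached as far as the arm can. A call with a gripper value outside its range is refused whole. The fingers move at their own pace and stop on an object; "newtons" is the grip in N (left out, the last holds). Time passes only in rows, so rows that repeat a pose let the fingers close. It gives the time, the measured TCP pose, the force and the opening at its end, in the units of the state.
- robot.get_obs(): the state, without advancing time (a new reading comes with each control period).
- robot.camera(name): name is "scene" or "side" or "wrist"; returns a dict with "color" (480x640x3 uint8, blue, green, red), "camera_matrix" (3x3 intrinsics, pixels), "dist_coeffs" ([k1, k2, p1, p2, k3] as OpenCV has them; the pictures are not rectified), "T" (4x4, takes a point from camera to world coordinates). Camera axes: x right, y down, z forward; pixel columns grow to the right and rows downward; lengths in m; the calibration is good to about 2 mm. A picture is of the moment at which its call begins. There is no depth.
- robot.hand_in(): hands the job in, once; it reports no verdict.
The state is a dict: "time": time; "q": joint angles; "joint_velocities": joint speeds; "joint_torque": joint torques, N m; "position": TCP position; "tool_rot": TCP orientation; "ft_force": force on the tool from outside, world axes, zero at the start; "moment": the same for the moment, N m; "grip_width": finger opening in m.
Only numpy, scipy, OpenCV 4.12 (cv2) and the standard library are available. Lean on these libraries where they do the work, as an engineer would, in place of code of your own. Each camera call takes 0.05 s, during which the arm holds its last target. There are 200 camera calls.

## Working session

There is one attempt and no reset: what is moved stays moved. The work goes in short steps, Python scripts to look and compute and a tool call to move; the robot and the scene stay as the last step left them, time stands still between calls to the robot, and variables do not carry over. Pictures are saved under pics/ and viewed, about 12 in all and at most 16, crops included, and the job is handed in when it is done.

Besides the shell and the picture viewer there is one more tool, called as a command line: name --argument value ..., lists and objects as JSON in quotes. carry_out: Moves the arm, as the interface text tells. Its arguments: {"type":"object","properties":{"dr":{"type":"array"},"translation":{"type":"array"},"grip":{"type":"array"},"newtons":{"type":"number"}},"required":["dr","translation","grip"]}

```bash
ls; mkdir -p pics; python3 - <<'E'
from rig import robot
import cv2,pickle,numpy as np
d={}
for n in("scene","side","wrist"):
    c=robot.camera(n); d[n]=c; cv2.imwrite(f"pics/{n}0.png",c["color"]); print(n,np.round(c["camera_matrix"],1).tolist(),c["dist_coeffs"],np.round(c["T"],3).tolist())
pickle.dump(d,open("cams0.pkl","wb"))
print(robot.get_obs())
E
```

```text
pics
scene [[492.3, 0.0, 320.4], [0.0, 492.3, 239.2], [0.0, 0.0, 1.0]] [-0.12808163  0.          0.          0.          0.        ] [[-0.095, 0.712, -0.696, 1.149], [0.995, 0.081, -0.053, 0.05], [0.019, -0.698, -0.716, 0.727], [0.0, 0.0, 0.0, 1.0]]
side [[479.0, 0.0, 316.2], [0.0, 479.0, 238.3], [0.0, 0.0, 1.0]] [0.04469882 0.         0.         0.         0.        ] [[0.827, -0.316, 0.465, 0.051], [-0.562, -0.475, 0.677, -0.67], [0.007, -0.821, -0.57, 0.632], [0.0, 0.0, 0.0, 1.0]]
wrist [[373.9, 0.0, 318.9], [0.0, 373.9, 244.1], [0.0, 0.0, 1.0]] [-0.05821676  0.          0.          0.          0.        ] [[0.359, 0.893, 0.271, 0.15], [0.933, -0.343, -0.106, 0.612], [-0.002, 0.291, -0.957, 0.382], [0.0, 0.0, 0.0, 1.0]]
{'time': 0.15, 'q': array([ 1.02450511e+00,  5.28282905e-01,  1.43360329e+00,  2.50121320e-06,
        1.18137941e+00, -1.78497236e-01]), 'joint_velocities': array([-0.00015821, -0.0028828 , -0.00309041, -0.00129394, -0.00032808,
       -0.00120074]), 'joint_torque': array([ 6.91353125e-04, -4.40432346e+01, -1.76843083e+01,  6.33669645e-02,
        5.52503520e-02, -1.10731660e-04]), 'position': array([0.22440126, 0.58273198, 0.22177931]), 'tool_rot': array([ 1.82862638e-01,  9.83138116e-01, -7.81738561e-04, -2.97624303e-04]), 'ft_force': array([-0.04218927,  1.18891243,  0.11333752]), 'moment': array([ 0.03230559, -0.0249679 ,  0.01619223]), 'grip_width': 0.08721243285751891}
```

View pics/scene0.png

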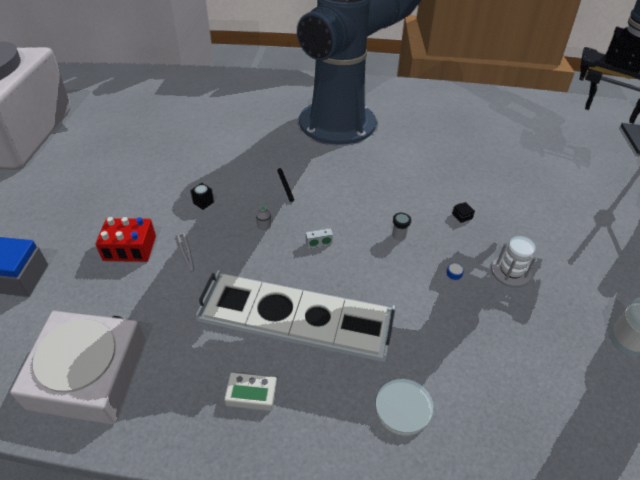

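View pics/side0.png

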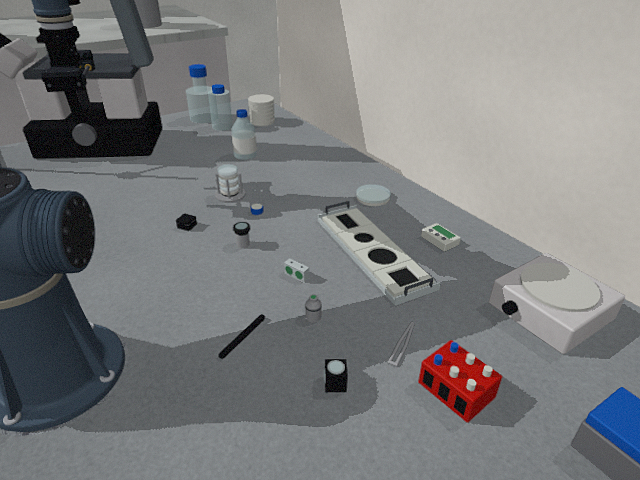

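The scene view shows the cube at (202,196), objective (263,217), holder (319,238), eyepiece (401,224), slip box (463,212) and dish (518,258). The tray recesses, left to right, are cube (235,298), dish (275,307), objective (318,316) and holder (362,325). The side view shows the same objects. Next I'll enlarge both for better pixel picks.

```bash
python3 - <<'E'
import cv2,numpy as np
s=cv2.imread("pics/scene0.png");t=cv2.imread("pics/side0.png")
a=cv2.resize(s[175:295,185:345],None,fx=5,fy=5,interpolation=cv2.INTER_CUBIC)
cv2.imwrite("pics/c1.png",a)
b=cv2.resize(s[230:360,190:400],None,fx=3.8,fy=3.8,interpolation=cv2.INTER_CUBIC)
cv2.imwrite("pics/c2.png",b)
E
```

```text
(no output)
```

View pics/c1.png

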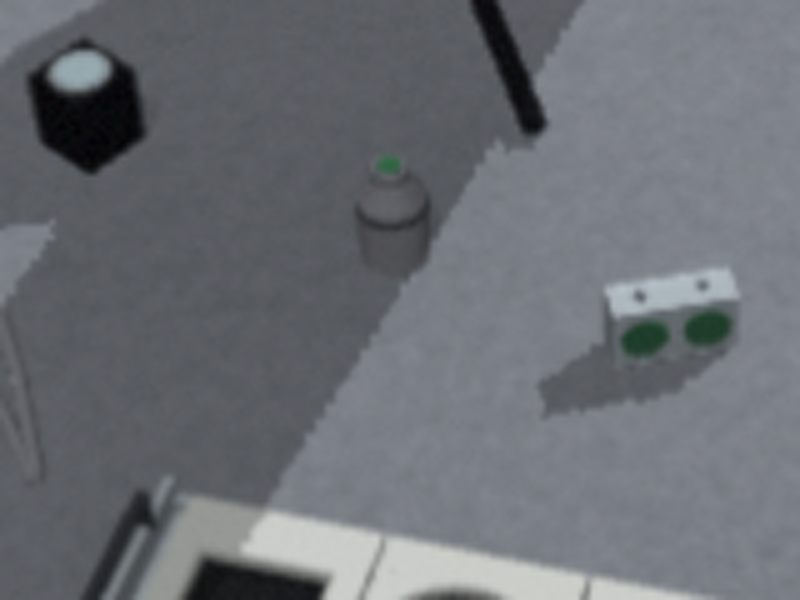

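View pics/c2.png

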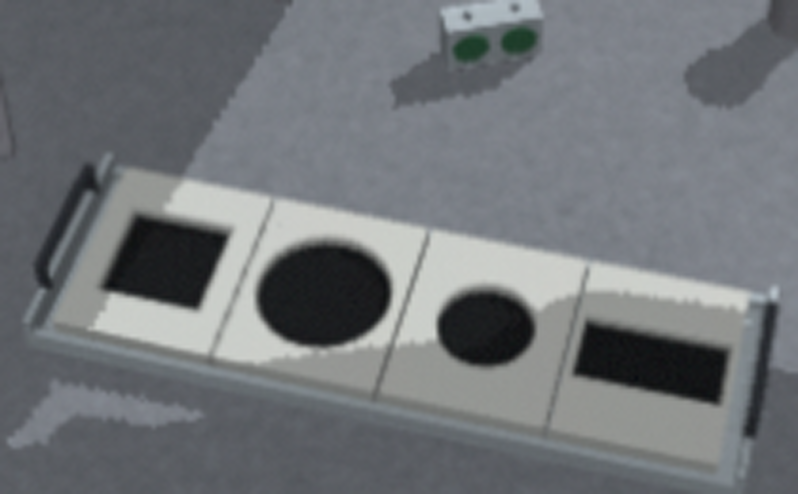

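Picks from the crops (crop pixels):
- **Cube:** top corners (85,38), (28,75), (135,68); bottom front (92,173).
- **Objective:** nose at (388,164).
- **Holder:** top corners (605,287), (728,268), (740,295), (612,315).
- **Tray:** insert divider ends at (272,200), (429,231), (588,265) at the back and (211,357), (375,397), (546,433) at the front.

```bash
cat > h.py <<'E'
import cv2,numpy as np,pickle
from scipy.optimize import least_squares
def proj(c,P):
    Ti=np.linalg.inv(c["T"]); r,_=cv2.Rodrigues(Ti[:3,:3])
    return cv2.projectPoints(np.asarray(P,float).reshape(-1,3),r,Ti[:3,3],c["camera_matrix"],c["dist_coeffs"])[0].reshape(-1,2)
def ray(c,uv,z):
    n=cv2.undistortPoints(np.asarray(uv,float).reshape(-1,1,2),c["camera_matrix"],c["dist_coeffs"]).reshape(-1,2)
    d=np.c_[n,np.ones(len(n))]@c["T"][:3,:3].T; o=c["T"][:3,3]
    return o+d*((z-o[2])/d[:,2])[:,None]
def body(p,L):
    x,y,a=p[:3]; L=np.asarray(L,float); c,s=np.cos(a),np.sin(a)
    return np.c_[x+c*L[:,0]-s*L[:,1],y+s*L[:,0]+c*L[:,1],L[:,2]]
def fit(c,L,uv,p0):
    r=least_squares(lambda p:(proj(c,body(p,L))-uv).ravel(),p0); return r.x,np.abs(r.fun).max()
E
python3 - <<'E'
from h import *
d=pickle.load(open("cams0.pkl","rb"));S=d["scene"];D=d["side"]
u1=lambda a:(np.array(a,float)+.5)/5-.5+[185,175]
u2=lambda a:(np.array(a,float)+.5)/3.8-.5+[190,230]
print("obj",ray(S,u1([[388,164]]),.05),ray(D,[[313,297]],.05))
print("cubeglass",ray(S,u1([[80,72]]),.04),ray(D,[[336,367]],.04))
print("dish",ray(S,[[520,246]],.078),ray(D,[[228,172]],.078))
print("eyep",ray(S,[[402,219]],.05),ray(D,[[241,228]],.05)); print("box",ray(S,[[463,209]],.024),ray(D,[[186,219]],.024))
print("cubecorn",ray(S,u1([[85,38],[28,75],[135,68]]),.04),ray(S,u1([[92,173],[42,138],[145,132]]),0.))
h=ray(S,u1([[605,287],[728,268],[740,295],[612,315]]),.03);print("holder",h,h.mean(0), np.arctan2(*(h[1]+h[2]-h[0]-h[3])[:2]))
t=u2([[272,200],[429,231],[588,265],[211,357],[375,397],[546,433]])
for z in(.014,.017,.02):
    L=[[-.048,-.078,z],[-.048,0,z],[-.048,.078,z],[.048,-.078,z],[.048,0,z],[.048,.078,z]]
    p,e=fit(S,L,t,[.6,0,-.1]); print(z,p,e,"\n",body(p,[[0,-.117,0],[0,-.039,0],[0,.039,0],[0,.117,0]]))
t=ray(D,[[400.5,262.5]],.017)
E
```

```text
obj [[ 0.41482311 -0.12646972  0.05      ]] [[ 0.41663734 -0.12995216  0.05      ]]
cubeglass [[ 0.36010429 -0.27290545  0.04      ]] [[ 0.36212473 -0.27546547  0.04      ]]
dish [[0.49451125 0.37647895 0.078     ]] [[0.48315387 0.35314972 0.078     ]]
eyep [[0.41665818 0.15869294 0.05      ]] [[0.41124637 0.1450816  0.05      ]]
box [[0.34093019 0.29666458 0.024     ]] [[0.33768102 0.28681215 0.024     ]]
cubecorn [[ 0.33713435 -0.27694672  0.04      ]
 [ 0.36450391 -0.29504469  0.04      ]
 [ 0.35488122 -0.24964976  0.04      ]] [[ 3.80806346e-01 -2.68023105e-01 -1.11022302e-16]
 [ 3.60614318e-01 -2.96536597e-01  1.11022302e-16]
 [ 3.51620957e-01 -2.51452786e-01  0.00000000e+00]]
holder [[ 0.45569968 -0.03231637  0.03      ]
 [ 0.43926131  0.01581317  0.03      ]
 [ 0.45408294  0.02183279  0.03      ]
 [ 0.47099149 -0.02774419  0.03      ]] [ 0.45500886 -0.00560365  0.03      ] -0.32890051148687866
0.014 [ 0.63972409 -0.02872932 -0.13866839] 0.8535659064273773 
 [[ 0.62355183 -0.14460623  0.        ]
 [ 0.63433333 -0.06735495  0.        ]
 [ 0.64511484  0.00989632  0.        ]
 [ 0.65589634  0.08714759  0.        ]]
0.017 [ 0.64182227 -0.02840533 -0.13881142] 0.7235925796230163 
 [[ 0.62563344 -0.14427993  0.        ]
 [ 0.636426   -0.0670302   0.        ]
 [ 0.64721855  0.01021953  0.        ]
 [ 0.6580111   0.08746926  0.        ]]
0.02 [ 0.64392012 -0.02808142 -0.13895584] 0.6365377175753792 
 [[ 0.62771456 -0.14395367  0.        ]
 [ 0.63851827 -0.0667055   0.        ]
 [ 0.64932198  0.01054267  0.        ]
 [ 0.66012569  0.08779084  0.        ]]
```

carry_out --dr '[[0,0,-1.343],[0,0,-1.343],[0,0,-1.343],[0,0,-1.343],[0,0,-1.343],[0,0,-1.343],[0,0,-1.343],[0,0,-1.343],[0,0,-1.343],[0,0,-1.343],[0,0,-1.343],[0,0,-1.343],[0,0,-1.343],[0,0,-1.343]]' --translation '[[26.5,-21.8,0],[26.5,-21.8,0],[26.5,-21.8,0],[26.5,-21.8,0],[26.5,-21.8,0],[26.5,-21.8,0],[26.5,-21.8,0],[26.5,-21.8,0],[26.5,-21.8,0],[26.5,-21.8,0],[26.5,-21.8,0],[26.5,-21.8,0],[26.5,-21.8,0],[26.5,-21.8,0]]' --grip '[1,1,1,1,1,1,1,1,1,1,1,1,1,1]'

```text
time: 1.32
position: [0.4894, 0.3653, 0.2224]
tool_rot: [0.754, 0.657, -0.0, -0.0]
ft_force: [-0.6, -0.4, 0.8]
grip_width: 0.0872
```

```bash
cat >> h.py <<'E'
def look(tag):
    from rig import robot
    c=robot.camera("wrist"); cv2.imwrite(f"pics/{tag}.png",c["color"]); pickle.dump(c,open(f"{tag}.pkl","wb"))
    o=robot.get_obs(); print(o["time"],np.round(o["position"],4),np.round(o["tool_rot"],4),np.round(o["ft_force"],2),o["grip_width"]); return c
E
python3 -c "
from h import *
look('w1')"
```

```text
1.3667 [0.4893 0.3654 0.2224] [ 7.541e-01  6.567e-01 -1.000e-04 -0.000e+00] [-0.04 -0.46 -0.04] 0.08714349279347726
```

View pics/w1.png

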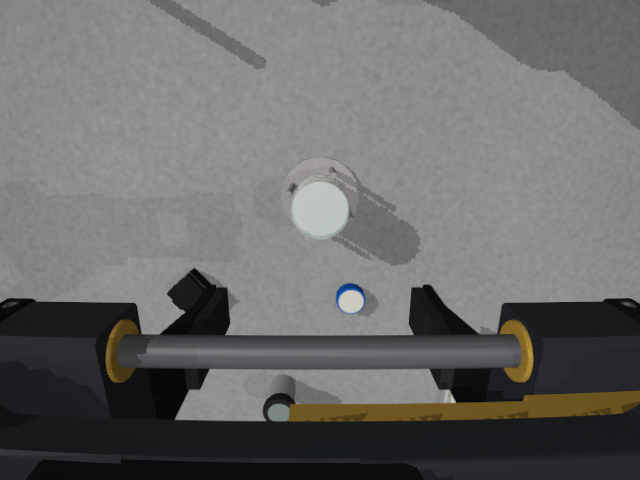

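The wrist view shows the dish lid centred at (320,209), about 59 px across. The eyepiece is at (279,408) and the slip box at (188,290).

```bash
python3 - <<'E'
from h import *
c=pickle.load(open("w1.pkl","rb")); print(c["T"].round(3).tolist())
P=ray(c,[[320,209],[350,209],[290,209],[320,180],[320,239]],.078);print(P)
print(ray(c,[[279,408]],.05),ray(c,[[188,285]],.024))
g=cv2.cvtColor(c["color"],cv2.COLOR_BGR2GRAY)[170:250,280:360]
m=(g>195).astype(np.uint8); n,l,s,ce=cv2.connectedComponentsWithStats(m);k=1+s[1:,4].argmax();print(s[k],ce[k]+[280,170])
print(ray(c,[ce[k]+[280,170]],.078))
E
```

```text
[[0.991, -0.13, -0.04, 0.5], [-0.136, -0.948, -0.289, 0.445], [-0.0, 0.291, -0.957, 0.383], [0.0, 0.0, 0.0, 1.0]]
[[0.4923781  0.38326559 0.078     ]
 [0.51703793 0.37988635 0.078     ]
 [0.46772166 0.38666685 0.078     ]
 [0.49562522 0.40700091 0.078     ]
 [0.48886757 0.35760002 0.078     ]]
[[0.41761028 0.16573801 0.05      ]] [[0.34317206 0.31126796 0.024     ]]
[14 17 12 43 85] [297.77647059 210.75294118]
[[0.4738904  0.38431842 0.078     ]]
```

carry_out --dr '[[0,0,0],[0,0,0],[0,0,0],[0,0,0],[0,0,0],[0,0,0],[0,0,0],[0,0,0],[0,0,0],[0,0,0],[0,0,0],[0,0,0],[0,0,0],[0,0,0],[0,0,0],[0,0,0]]' --translation '[[0.25,1.7,-2],[0.25,1.7,-5],[0.25,1.7,-8],[0.25,1.7,-11],[0.25,1.7,-13],[0.25,1.7,-14.5],[0.25,1.7,-15.3],[0.25,1.7,-15.7],[0.25,1.7,-15.7],[0.25,1.7,-15.7],[0.25,1.7,-15.7],[0.25,1.7,-15.7],[0.25,1.7,-15.7],[0.25,1.7,-15.7],[0.25,1.7,-15.7],[0.25,1.7,-15.7]]' --grip '[1,1,1,1,1,1,1,1,1,0.4,0.4,0.4,0.4,0.4,0.4,0.4]' --newtons 15

```text
time: 2.7
position: [0.4923, 0.3822, 0.0658]
tool_rot: [0.755, 0.656, 0.0, 0.0]
ft_force: [-0.8, -0.2, 0.3]
grip_width: 0.0496
```

carry_out --dr '[[0,0,0],[0,0,0],[0,0,0],[0,0,0],[0,0,0],[0,0,0],[0,0,0],[0,0,0],[0,0,0],[0,0,0],[0,0,0],[0,0,0],[0,0,0],[0,0,0],[0,0,0],[0,0,0],[0,0,0],[0,0,0],[0,0,0],[0,0,0]]' --translation '[[0,0,1],[0,0,2],[0,0,4],[0,0,6.5],[0,0,9.5],[0,0,12],[0.8,-2.5,12],[1.8,-5.7,12],[2.9,-9.1,12],[4,-12.6,12],[5.2,-16.4,12],[6.4,-20.2,12],[7.7,-24,12],[8.9,-27.8,12],[10.1,-31.6,12],[11.3,-35.4,12],[12.5,-39,12],[13.4,-42,12],[14.1,-44.1,12],[14.4,-44.9,12]]' --grip '[0.4,0.4,0.4,0.4,0.4,0.4,0.4,0.4,0.4,0.4,0.4,0.4,0.4,0.4,0.4,0.4,0.4,0.4,0.4,0.4]'

```text
time: 4.37
position: [0.6376, -0.0708, 0.1867]
tool_rot: [0.756, 0.655, 0.0, 0.002]
ft_force: [0.1, 0.2, 0.1]
grip_width: 0.0495
```

```bash
python3 -c "
from h import *
look('w2')"
```

```text
4.4167 [ 0.6377 -0.0706  0.1865] [7.560e-01 6.546e-01 5.000e-04 1.600e-03] [ 0.33 -0.01 -0.24] 0.049463412584277125
```

View pics/w2.png

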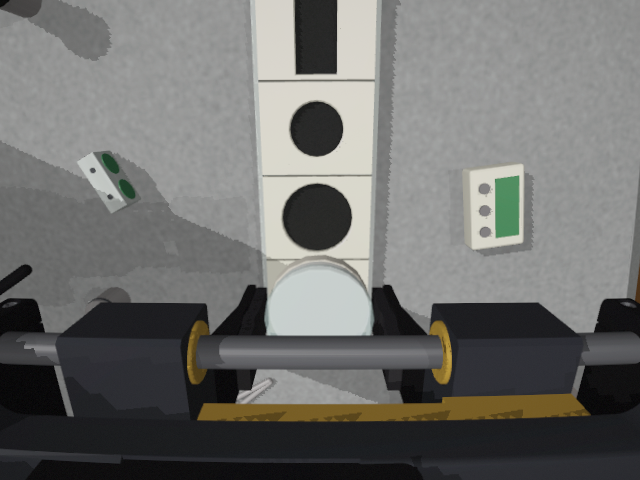

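The wrist view shows the dish held level at (320,310). Below it are the dish recess centred at (317,217), the objective recess at (316,129), and divider lines at image rows 80, 175 and 260. I'll fit the tray pose to these.

```bash
python3 - <<'E'
from h import *
c=pickle.load(open("w2.pkl","rb")); S=pickle.load(open("cams0.pkl","rb"))["scene"]
uv=np.array([[258,80],[377,81],[262,175.5],[375,176.3],[266,259],[373,260.5]])
for z in(.015,.018,.021):
    L=[[s*.048,y,z] for y in(.078,0,-.078) for s in(-1,1)]
    p,e=fit(c,L,uv,[.64,-.03,-.14]); print(z,p,e); print(body(p,[[0,-.117,0],[0,-.039,0],[0,.039,0],[0,.117,0]])[:,:2].round(4).tolist())
g=cv2.cvtColor(c["color"],cv2.COLOR_BGR2GRAY)
for n,(x,y,w,h) in dict(dish=(270,178,95,76),obj=(270,90,95,76)).items():
    m=(g[y:y+h,x:x+w]<70).astype(np.uint8);_,l,s,ce=cv2.connectedComponentsWithStats(m);k=1+s[1:,4].argmax();q=ce[k]+[x,y];print(n,s[k],q,ray(c,[q],.011),ray(c,[q],.017))
# holder
print("obj recess scene/others done")
E
```

```text
0.015 [ 0.64356464 -0.02874999 -0.13973349] 3.2700326725562263
[[0.6273, -0.1446], [0.6381, -0.0674], [0.649, 0.0099], [0.6599, 0.0871]]
0.018 [ 0.64359086 -0.02853198 -0.13973304] 2.8398407288717067
[[0.6273, -0.1444], [0.6382, -0.0672], [0.649, 0.0101], [0.6599, 0.0873]]
0.021 [ 0.64361685 -0.02831572 -0.1397326 ] 2.402481008087193
[[0.6273, -0.1442], [0.6382, -0.0669], [0.649, 0.0103], [0.6599, 0.0875]]
dish [  13    6   69   66 3519] [316.76214834 216.54219949] [[ 0.63656764 -0.0661382   0.011     ]] [[ 0.63677819 -0.06479205  0.017     ]]
obj [  21   12   52   54 2215] [316.26004515 128.47042889] [[0.64735396 0.01102985 0.011     ]] [[0.64737205 0.01099908 0.017     ]]
obj recess scene/others done
```

carry_out --dr '[[0,0,0],[0,0,0],[0,0,0],[0,0,0],[0,0,0],[0,0,0],[0,0,0],[0,0,0],[0,0,0],[0,0,0],[0,0,0]]' --translation '[[0.05,0,-2],[0.05,0,-5],[0.05,0,-8.5],[0.05,0,-11.5],[0.05,0,-13.5],[0.05,0,-14.8],[0.05,0,-15.5],[0.05,0,-15.9],[0.05,0,-16.1],[0.05,0,-16.2],[0.05,0,-16.2]]' --grip '[0.4,0.4,0.4,0.4,0.4,0.4,0.4,0.4,0.4,0.4,0.4]'

```text
time: 5.33
position: [0.6375, -0.0669, 0.0247]
tool_rot: [0.755, 0.656, 0.001, 0.001]
ft_force: [-0.6, 0.2, -0.1]
grip_width: 0.0493
```

carry_out --dr '[[0,0,0],[0,0,0],[0,0,0],[0,0,0]]' --translation '[[0,0,-0.05],[0,0,-0.1],[0,0,-0.15],[0,0,-0.2]]' --grip '[0.4,0.4,0.4,0.4]'

```text
time: 5.67
position: [0.6369, -0.0669, 0.0219]
tool_rot: [0.755, 0.656, 0.0, 0.0]
ft_force: [-0.6, -0.1, -0.2]
grip_width: 0.0494
```

carry_out --dr '[[0,0,0],[0,0,0],[0,0,0],[0,0,0]]' --translation '[[0,0,-0.05],[0,0,-0.1],[0,0,-0.12],[0,0,-0.12]]' --grip '[0.4,0.4,0.4,0.4]'

```text
time: 6.0
position: [0.6369, -0.0669, 0.0218]
tool_rot: [0.755, 0.656, 0.0, 0.0]
ft_force: [-1.4, -0.2, 8.0]
grip_width: 0.0496
```

```bash
python3 -c "
from h import *
look('w3')"
```

```text
6.05 [ 0.6369 -0.0669  0.0218] [7.548e-01 6.559e-01 1.000e-04 3.000e-04] [-0.94 -0.    8.14] 0.04948054192510709
```

View pics/w3.png

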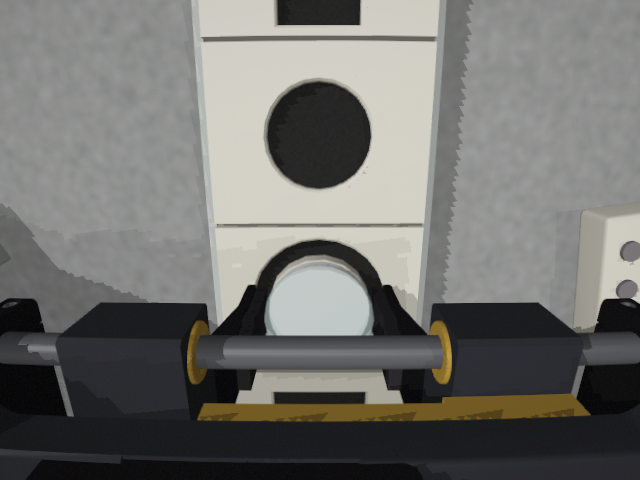

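The dish sits inside its recess, with a dark ring visible around it at (318,300), and the arm reads 8 N of floor contact. I'll release it and go to the objective.

carry_out --dr '[[0,0,0],[0,0,0],[0,0,0],[0,0,0],[0,0,0],[0,0,0],[0,0,0],[0,0,0],[0,0,0],[0,0,0],[0,0,0],[0,0,0],[0,0,0],[0,0,0],[0,0,0],[0,0,0],[0,0,0],[0,0,0]]' --translation '[[0,0,0.1],[0,0,0.1],[0,0,0.1],[0,0,0.1],[0,0,1],[0,0,3],[0,0,6],[0,0,9.5],[0,0,13],[-2,-0.6,16],[-5,-1.4,17],[-8.5,-2.4,17],[-12,-3.4,17],[-15.5,-4.4,17],[-18.5,-5.2,17],[-20.8,-5.8,17],[-22.1,-6.1,17],[-22.1,-6.1,17]]' --grip '[0.8,0.8,0.8,0.8,0.8,0.8,0.8,0.8,0.8,0.8,0.8,0.8,0.8,0.8,0.8,0.8,0.8,0.8]'

```text
time: 7.55
position: [0.4126, -0.1274, 0.1907]
tool_rot: [0.756, 0.655, -0.001, -0.001]
ft_force: [-0.1, 0.1, 0.6]
grip_width: 0.069
```

```bash
python3 -c "
from h import *
look('w4')"
```

```text
7.6 [ 0.4149 -0.1279  0.1909] [7.555e-01 6.552e-01 1.000e-04 1.000e-04] [-0.84 -0.91  0.2 ] 0.06932640629828724
```

View pics/w4.png

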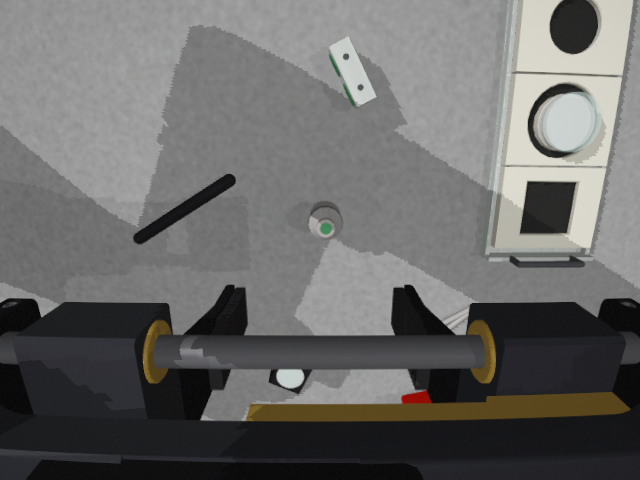

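The dish is in its recess, at (567,123). The objective nose is at (326,228), the holder top spans (349,37) to (376,97), and the cube glass is at (290,378).

```bash
python3 - <<'E'
from h import *
c=pickle.load(open("w4.pkl","rb"))
print(ray(c,[[326,228]],.05), ray(c,[[290,378]],.04))
L=[[-.009,.026,.03],[.009,.026,.03],[.009,-.026,.03],[-.009,-.026,.03]]
print(fit(c,L,np.array([[329,48],[349,37],[376,97],[358,106]]),[.455,-.006,.33]))
print("dish",ray(c,[[568,122]],.034))
E
```

```text
[[ 0.41820715 -0.12509846  0.05      ]] [[ 0.36231502 -0.27365856  0.04      ]]
(array([ 0.45675154, -0.00641604,  0.34416576]), np.float64(2.161719887159279))
dish [[ 0.62973774 -0.06687094  0.034     ]]
```

carry_out --dr '[[0,0,0],[0,0,0],[0,0,0],[0,0,0],[0,0,0],[0,0,0],[0,0,0],[0,0,0],[0,0,0],[0,0,0],[0,0,0],[0,0,0],[0,0,0],[0,0,0],[0,0,0],[0,0,0],[0,0,0],[0,0,0]]' --translation '[[0.1,0.15,-2],[0.1,0.15,-5],[0.1,0.15,-8.5],[0.1,0.15,-12],[0.1,0.15,-14.5],[0.1,0.15,-16.2],[0.1,0.15,-17.2],[0.1,0.15,-17.7],[0.1,0.15,-17.8],[0.1,0.15,-17.8],[0.1,0.15,-17.8],[0.1,0.15,-17.8],[0.1,0.15,-17.8],[0.1,0.15,-17.8],[0.1,0.15,-17.8],[0.1,0.15,-17.8],[0.1,0.15,-17.8],[0.1,0.15,-17.8]]' --grip '[0.8,0.8,0.8,0.8,0.8,0.8,0.8,0.8,0.8,0.8,0.2,0.2,0.2,0.2,0.2,0.2,0.2,0.2]' --newtons 25

```text
time: 9.1
position: [0.4169, -0.1265, 0.0125]
tool_rot: [0.755, 0.656, 0.0, 0.0]
ft_force: [-0.1, 0.1, 1.5]
grip_width: 0.0291
```

carry_out --dr '[[0,0,0],[0,0,0],[0,0,0],[0,0,0],[0,0,0],[0,0,0],[0,0,0],[0,0,0],[0,0,0],[0,0,0],[0,0,0],[0,0,0],[0,0,0],[0,0,0],[0,0,0],[0,0,0],[0,0,0]]' --translation '[[0,0,1],[0,0,3],[0,0,6],[0,0,9],[0,0,12],[1,0.6,14.5],[3,1.8,16],[6,3.6,16],[9,5.3,16],[12,7.1,16],[15,8.9,16],[18,10.7,16],[20.5,12.2,16],[22.2,13.2,16],[23.1,13.7,16],[23.1,13.7,16],[23.1,13.7,16]]' --grip '[0.2,0.2,0.2,0.2,0.2,0.2,0.2,0.2,0.2,0.2,0.2,0.2,0.2,0.2,0.2,0.2,0.2]'

```text
time: 10.52
position: [0.6463, 0.0106, 0.1715]
tool_rot: [0.755, 0.656, -0.001, -0.001]
ft_force: [0.4, -0.0, -1.4]
grip_width: 0.0296
```

```bash
python3 -c "
from h import *
from rig import robot
S=robot.camera('scene');pickle.dump(S,open('s2.pkl','wb'));W=look('w5')
a=cv2.resize(S['color'][215:365,195:405],(630,450),interpolation=cv2.INTER_CUBIC)
cv2.imwrite('pics/s2c.png',a)"
```

```text
10.6167 [0.6458 0.01   0.1718] [ 0.7551  0.6556 -0.0011 -0.001 ] [-0.49  0.2  -0.99] 0.029298160565159465
```

View pics/s2c.png

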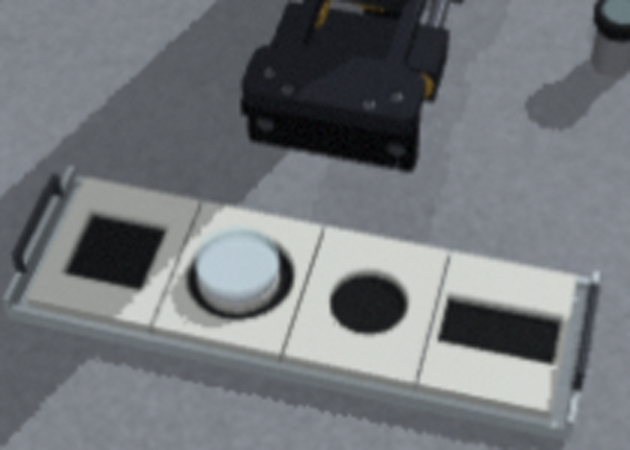

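The dish sits in its recess, lid centre at about (238,264) in the crop, slightly towards -x. The gripper body hides the objective, but the finger width of 29 mm shows it is held.

```bash
python3 - <<'E'
from h import *
S=pickle.load(open("s2.pkl","rb"))
f=lambda a:(np.array(a,float)+.5)/3-.5+[195,215]
print("lid",ray(S,f([[238,262],[195,265],[281,265],[238,230],[238,292]]),.034))
print("recess top",ray(S,f([[187,283],[294,280]]),.018))
print("tcp px",proj(S,[[.646,.01,.172]]), f([[330,165]]))
p=[.643,-.028,-.139];L=[[.048*s,y,.018] for y in(-.078,0,.078) for s in(-1,1)]
print((proj(S,body(p,L))-[195,215])*3)
E
```

```text
lid [[ 0.63808668 -0.06677361  0.034     ]
 [ 0.64307196 -0.09130911  0.034     ]
 [ 0.63743693 -0.04156259  0.034     ]
 [ 0.6146797  -0.07051276  0.034     ]
 [ 0.65928776 -0.06339591  0.034     ]]
recess top [[ 0.64494325 -0.09693617  0.018     ]
 [ 0.63568312 -0.03453655  0.018     ]]
tcp px [[318.49114901 255.86792008]] [[304.66666667 269.66666667]]
[[201.02710927 202.91112008]
 [149.51062602 328.31471491]
 [323.26524421 227.67110279]
 [280.01194154 356.92302025]
 [448.88078972 252.79790868]
 [414.56000202 385.73683825]]
```

View pics/w5.png

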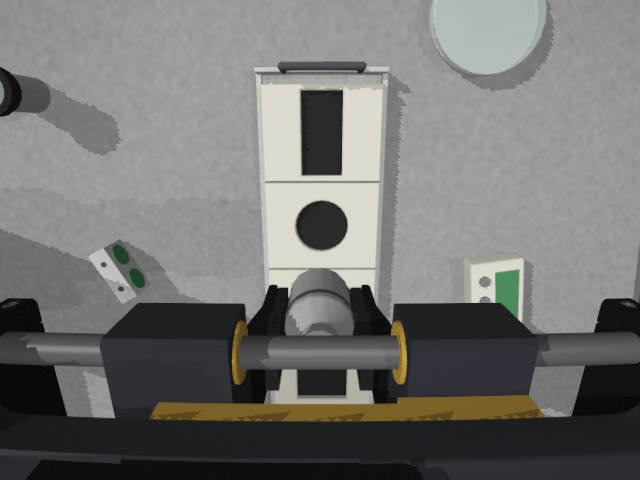

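The dish lid works out at (.637,-.066), which is centred. In the wrist view the objective is held upright at (320,300) and its recess is at (321,225).

carry_out --dr '[[0,0,0],[0,0,0],[0,0,0],[0,0,0],[0,0,0],[0,0,0],[0,0,0],[0,0,0],[0,0,0],[0,0,0],[0,0,0],[0,0,0]]' --translation '[[0,0,-2],[0,0,-5],[0,0,-8],[0,0,-10.5],[0,0,-12.5],[0,0,-13.7],[0,0,-14.3],[0,0,-14.6],[0,0,-14.7],[0,0,-14.8],[0,0,-14.85],[0,0,-14.9]]' --grip '[0.2,0.2,0.2,0.2,0.2,0.2,0.2,0.2,0.2,0.2,0.2,0.2]'

```text
time: 11.62
position: [0.6485, 0.0106, 0.0246]
tool_rot: [0.755, 0.656, 0.001, 0.001]
ft_force: [-0.8, -0.2, 6.0]
grip_width: 0.0295
```

carry_out --dr '[[0,0,0],[0,0,0],[0,0,0]]' --translation '[[0,0,-0.05],[0,0,-0.05],[0,0,-0.05]]' --grip '[0.2,0.2,0.2]'

```text
time: 11.87
position: [0.6485, 0.0106, 0.0245]
tool_rot: [0.755, 0.656, 0.001, 0.001]
ft_force: [-1.1, -0.5, 5.8]
grip_width: 0.0293
```

carry_out --dr '[[0,0,0],[0,0,0],[0,0,0],[0,0,0],[0,0,0],[0,0,0],[0,0,0],[0,0,0],[0,0,0],[0,0,-0.1],[0,0,-0.2],[0,0,-0.3],[0,0,-0.4],[0,0,-0.44],[0,0,-0.44],[0,0,-0.44],[0,0,-0.44],[0,0,-0.44],[0,0,-0.44],[0,0,-0.44]]' --translation '[[0,0,0],[0,0,0],[0,0,0],[0,0,0],[0,0,1],[0,0,3],[0,0,6],[0,0,9.5],[0,0,13],[-1.5,-1.5,15.5],[-4,-4,16.7],[-6.8,-6.7,16.7],[-9.6,-9.5,16.7],[-12.4,-12.2,16.7],[-15.2,-15,16.7],[-18,-17.8,16.7],[-20.8,-20.5,16.7],[-23.6,-23.3,16.7],[-26.4,-26,16.7],[-28.7,-28.3,16.7]]' --grip '[0.7,0.7,0.7,0.7,0.7,0.7,0.7,0.7,0.7,0.8,0.8,0.8,0.8,0.8,0.8,0.8,0.8,0.8,0.8,0.8]'

```text
time: 13.53
position: [0.3588, -0.2736, 0.1905]
tool_rot: [0.88, 0.475, -0.0, 0.0]
ft_force: [0.1, 0.1, -0.6]
grip_width: 0.0693
```

```bash
python3 -c "
from h import *
look('w6')"
```

```text
13.5833 [ 0.3563 -0.2775  0.1905] [ 0.8805  0.474  -0.0018  0.0012] [-2.59 -2.47  0.14] 0.06925972971674482
```

View pics/w6.png

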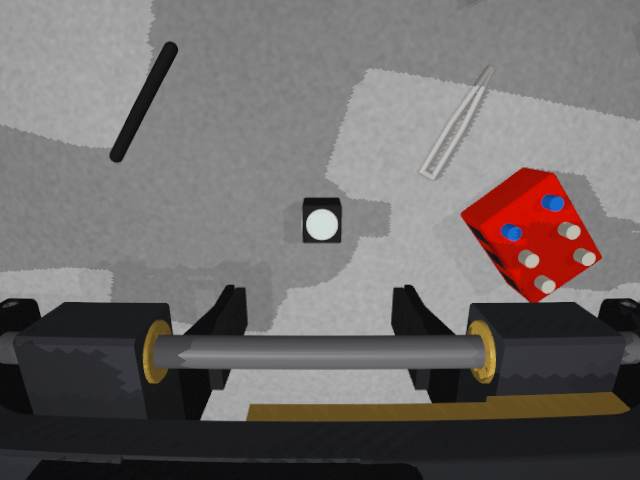

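The cube is square to the jaws with its glass at (322,224). The red rack, from (461,215), is well clear of the finger.

```bash
python3 - <<'E'
from h import *
c=pickle.load(open("w6.pkl","rb")); print(ray(c,[[322,224]],.04))
e=ray(c,[[303,243.5],[341,242.5]],.04); print(e, e.mean(0), np.arctan2(*(e[1]-e[0])[1::-1]))
from rig import robot; print(robot.get_obs()["position"])
E
```

```text
[[ 0.36277774 -0.27184058  0.04      ]]
[[ 0.33943614 -0.2774017   0.04      ]
 [ 0.36756348 -0.29474523  0.04      ]] [ 0.35349981 -0.28607347  0.04      ] -0.5525414751340418
[ 0.35628436 -0.27748315  0.19052697]
```

carry_out --dr '[[0,0,0.02],[0,0,0.02],[0,0,0.02],[0,0,0.02],[0,0,0.02],[0,0,0.02],[0,0,0.02],[0,0,0.02],[0,0,0.02],[0,0,0.02],[0,0,0.02],[0,0,0.02],[0,0,0.02],[0,0,0.02],[0,0,0.02],[0,0,0.02],[0,0,0.02],[0,0,0.02]]' --translation '[[0.05,0.05,-2],[0.05,0.05,-5],[0.05,0.05,-8.5],[0.05,0.05,-12],[0.05,0.05,-14.5],[0.05,0.05,-16.2],[0.05,0.05,-17.1],[0.05,0.05,-17.5],[0.05,0.05,-17.6],[0.05,0.05,-17.6],[0.05,0.05,-17.6],[0.05,0.05,-17.6],[0.05,0.05,-17.6],[0.05,0.05,-17.6],[0.05,0.05,-17.6],[0.05,0.05,-17.6],[0.05,0.05,-17.6],[0.05,0.05,-17.6]]' --grip '[0.8,0.8,0.8,0.8,0.8,0.8,0.8,0.8,0.8,0.8,0.25,0.25,0.25,0.25,0.25,0.25,0.25,0.25]' --newtons 20

```text
time: 15.08
position: [0.3613, -0.272, 0.014]
tool_rot: [0.875, 0.484, 0.0, 0.0]
ft_force: [0.5, 0.6, 3.7]
grip_width: 0.0343
```

carry_out --dr '[[0,0,0],[0,0,0],[0,0,0],[0,0,0],[0,0,0],[0,0,0.05],[0,0,0.12],[0,0,0.2],[0,0,0.28],[0,0,0.36],[0,0,0.4],[0,0,0.42],[0,0,0.42],[0,0,0.42],[0,0,0.42],[0,0,0.42],[0,0,0.42],[0,0,0.42],[0,0,0.42]]' --translation '[[0,0,1],[0,0,3],[0,0,6],[0,0,9],[0,0,12],[1,0.5,14],[3,1.5,15],[6,2.9,15],[9,4.4,15],[12,5.8,15],[15,7.3,15],[18,8.7,15],[21,10.2,15],[23.5,11.4,15],[25.5,12.3,15],[26.5,12.8,15],[26.5,12.8,15],[26.5,12.8,15],[26.5,12.8,15]]' --grip '[0.25,0.25,0.25,0.25,0.25,0.25,0.25,0.25,0.25,0.25,0.25,0.25,0.25,0.25,0.25,0.25,0.25,0.25,0.25]'

```text
time: 16.67
position: [0.6243, -0.1442, 0.1633]
tool_rot: [0.755, 0.656, -0.001, -0.001]
ft_force: [-1.2, 0.6, -0.3]
grip_width: 0.0337
```

```bash
python3 -c "
from h import *
look('w7')"
```

```text
16.7167 [ 0.6244 -0.1444  0.1635] [ 7.552e-01  6.555e-01 -7.000e-04 -9.000e-04] [-0.52 -1.1  -1.28] 0.03409157943880998
```

View pics/w7.png

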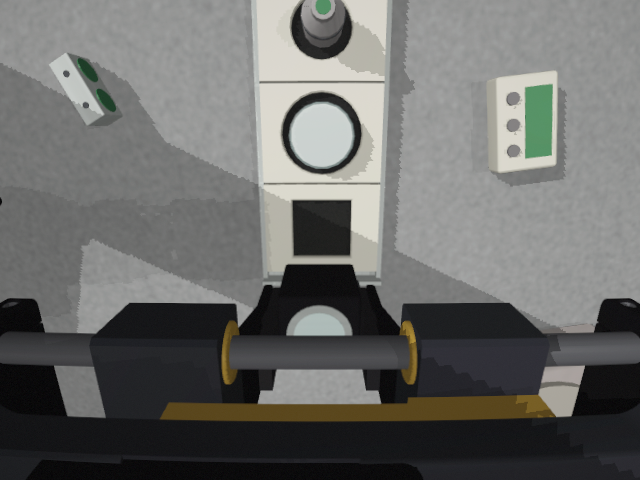

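The dish is centred in its ring at (321,132) and the objective stands in its recess at (322,25). The cube is held square at (320,300), with its recess at (322,228). Lowering now.

carry_out --dr '[[0,0,0],[0,0,0],[0,0,0],[0,0,0],[0,0,0],[0,0,0],[0,0,0],[0,0,0],[0,0,0],[0,0,0],[0,0,0],[0,0,0],[0,0,0]]' --translation '[[0.05,0.05,-2],[0.05,0.05,-5],[0.05,0.05,-8],[0.05,0.05,-10.5],[0.05,0.05,-12],[0.05,0.05,-13],[0.05,0.05,-13.4],[0.05,0.05,-13.6],[0.05,0.05,-13.7],[0.05,0.05,-13.8],[0.05,0.05,-13.85],[0.05,0.05,-13.9],[0.05,0.05,-13.9]]' --grip '[0.25,0.25,0.25,0.25,0.25,0.25,0.25,0.25,0.25,0.25,0.25,0.25,0.25]'

```text
time: 17.8
position: [0.6274, -0.1436, 0.0261]
tool_rot: [0.755, 0.656, 0.0, 0.001]
ft_force: [-1.1, -0.4, 4.1]
grip_width: 0.0336
```

carry_out --dr '[[0,0,0],[0,0,0],[0,0,0]]' --translation '[[0,0,-0.05],[0,0,-0.1],[0,0,-0.1]]' --grip '[0.25,0.25,0.25]'

```text
time: 18.05
position: [0.6274, -0.1436, 0.0261]
tool_rot: [0.755, 0.656, 0.0, 0.001]
ft_force: [-1.8, 1.0, 8.3]
grip_width: 0.034
```

carry_out --dr '[[0,0,0],[0,0,0],[0,0,0],[0,0,0],[0,0,0],[0,0,0],[0,0,0],[0,0,0],[0,0,0],[0,0,0.1],[0,0,0.2],[0,0,0.3],[0,0,0.4],[0,0,0.475],[0,0,0.475],[0,0,0.475],[0,0,0.475],[0,0,0.475],[0,0,0.475]]' --translation '[[0,0,0],[0,0,0],[0,0,0],[0,0,0],[0,0,1],[0,0,3],[0,0,6],[0,0,9.5],[0,0,13],[-1.5,1.2,15.5],[-4,3.2,16.6],[-6.8,5.5,16.6],[-9.6,7.8,16.6],[-12.4,10,16.6],[-15,12.1,16.6],[-16.5,13.3,16.6],[-17.1,13.8,16.6],[-17.1,13.8,16.6],[-17.1,13.8,16.6]]' --grip '[0.7,0.7,0.7,0.7,0.7,0.7,0.7,0.7,0.7,0.7,0.7,0.7,0.7,0.7,0.7,0.7,0.7,0.7,0.7]'

```text
time: 19.63
position: [0.4573, -0.0059, 0.1905]
tool_rot: [0.579, 0.815, 0.0, 0.001]
ft_force: [0.7, -0.1, -0.5]
grip_width: 0.0608
```

```bash
python3 -c "
from h import *
look('w8')"
```

```text
19.6833 [ 0.4578 -0.0063  0.1904] [5.794e-01 8.150e-01 5.000e-04 1.600e-03] [-0.54 -0.09 -0.08] 0.06077058240238324
```

View pics/w8.png

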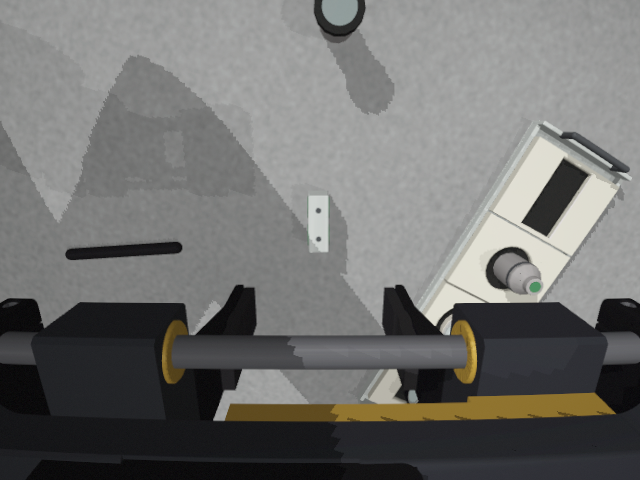

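The holder is square to the jaws, with top corners near (308,195), (328,195), (329,252) and (309,252). The objective stands in its recess.

```bash
python3 - <<'E'
from h import *
c=pickle.load(open("w8.pkl","rb"))
L=[[-.009,.026,.03],[.009,.026,.03],[.009,-.026,.03],[-.009,-.026,.03]]
print(fit(c,L,np.array([[308,195],[328,195],[328.7,252],[308.7,252]]),[.455,-.006,.33]))
E
```

```text
(array([ 0.45675251, -0.00484932,  0.34640198]), np.float64(0.4498870319507091))
```

carry_out --dr '[[0,0,0.01],[0,0,0.01],[0,0,0.01],[0,0,0.01],[0,0,0.01],[0,0,0.01],[0,0,0.01],[0,0,0.01],[0,0,0.01],[0,0,0.01],[0,0,0.01],[0,0,0.01],[0,0,0.01],[0,0,0.01],[0,0,0.01],[0,0,0.01],[0,0,0.01],[0,0,0.01]]' --translation '[[0.05,0.1,-2],[0.05,0.1,-5],[0.05,0.1,-8.5],[0.05,0.1,-12],[0.05,0.1,-14.7],[0.05,0.1,-16.5],[0.05,0.1,-17.4],[0.05,0.1,-17.9],[0.05,0.1,-18],[0.05,0.1,-18],[0.05,0.1,-18],[0.05,0.1,-18],[0.05,0.1,-18],[0.05,0.1,-18],[0.05,0.1,-18],[0.05,0.1,-18],[0.05,0.1,-18],[0.05,0.1,-18]]' --grip '[0.7,0.7,0.7,0.7,0.7,0.7,0.7,0.7,0.7,0.7,0.08,0.08,0.08,0.08,0.08,0.08,0.08,0.08]' --newtons 20

```text
time: 21.18
position: [0.4562, -0.0043, 0.0099]
tool_rot: [0.575, 0.818, 0.0, 0.0]
ft_force: [-0.4, 0.3, 1.3]
grip_width: 0.0177
```

carry_out --dr '[[0,0,0],[0,0,0],[0,0,0],[0,0,0],[0,0,0],[0,0,-0.08],[0,0,-0.17],[0,0,-0.26],[0,0,-0.35],[0,0,-0.43],[0,0,-0.485],[0,0,-0.485],[0,0,-0.485],[0,0,-0.485],[0,0,-0.485],[0,0,-0.485],[0,0,-0.485]]' --translation '[[0,0,1],[0,0,3],[0,0,6],[0,0,9],[0,0,12],[1,0.5,14],[3,1.4,15],[5.5,2.5,15],[8.3,3.8,15],[11.1,5.1,15],[13.9,6.4,15],[16.5,7.5,15],[18.8,8.6,15],[20,9.1,15],[20.2,9.2,15],[20.2,9.2,15],[20.2,9.2,15]]' --grip '[0.08,0.08,0.08,0.08,0.08,0.08,0.08,0.08,0.08,0.08,0.08,0.08,0.08,0.08,0.08,0.08,0.08]'

```text
time: 22.6
position: [0.6565, 0.0875, 0.1596]
tool_rot: [0.755, 0.656, -0.001, -0.001]
ft_force: [0.3, 0.3, -0.2]
grip_width: 0.0183
```

```bash
python3 -c "
from h import *
look('w9')"
```

```text
22.65 [0.6564 0.0873 0.1597] [ 7.549e-01  6.558e-01 -1.000e-03 -7.000e-04] [-0.04  0.42 -1.27] 0.017488779184040713
```

View pics/w9.png

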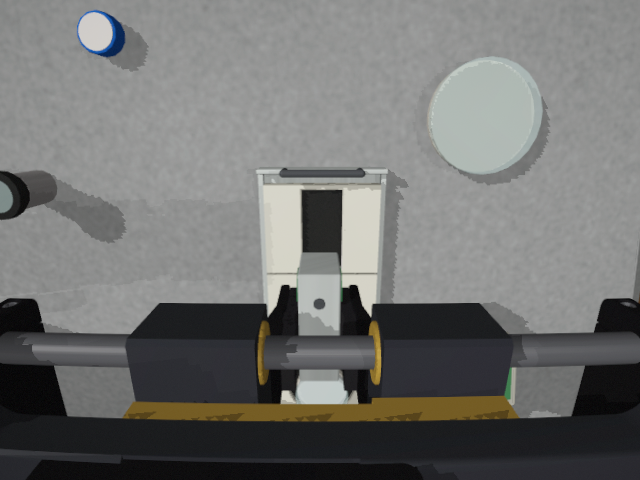

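The holder is held square at (320,300) with its long recess directly ahead at (321,220). Lowering.

carry_out --dr '[[0,0,0],[0,0,0],[0,0,0],[0,0,0],[0,0,0],[0,0,0],[0,0,0],[0,0,0],[0,0,0],[0,0,0],[0,0,0],[0,0,0],[0,0,0]]' --translation '[[0.05,0.05,-2],[0.05,0.05,-5],[0.05,0.05,-8],[0.05,0.05,-10.5],[0.05,0.05,-12],[0.05,0.05,-13],[0.05,0.05,-13.4],[0.05,0.05,-13.6],[0.05,0.05,-13.7],[0.05,0.05,-13.8],[0.05,0.05,-13.9],[0.05,0.05,-13.97],[0.05,0.05,-13.97]]' --grip '[0.08,0.08,0.08,0.08,0.08,0.08,0.08,0.08,0.08,0.08,0.08,0.08,0.08]'

```text
time: 23.73
position: [0.6596, 0.0882, 0.022]
tool_rot: [0.755, 0.656, 0.001, 0.001]
ft_force: [-1.4, -0.2, 5.4]
grip_width: 0.0177
```

carry_out --dr '[[0,0,0],[0,0,0],[0,0,0]]' --translation '[[0,0,0],[0,0,0],[0,0,0]]' --grip '[0.08,0.08,0.08]'

```text
time: 23.98
position: [0.6596, 0.0882, 0.022]
tool_rot: [0.755, 0.656, 0.001, 0.001]
ft_force: [-0.2, -1.1, 5.5]
grip_width: 0.0176
```

Contact is at 0.022 as predicted. I'll release, rise, and back off towards the base to clear the view.

carry_out --dr '[[0,0,0],[0,0,0],[0,0,0],[0,0,0],[0,0,0],[0,0,0],[0,0,0],[0,0,0],[0,0,0],[0,0,0],[0,0,0],[0,0,0],[0,0,0],[0,0,0],[0,0,0],[0,0,0],[0,0,0],[0,0,0],[0,0,0]]' --translation '[[0,0,0],[0,0,0],[0,0,0],[0,0,0],[0,0,1],[0,0,3],[0,0,6],[0,0,9.5],[0,0,13],[-2,-1,16],[-5,-2.5,19],[-8,-4,22],[-11,-5.5,24],[-14,-7,24],[-16.5,-8.5,24],[-18,-9,24],[-18,-9,24],[-18,-9,24],[-18,-9,24]]' --grip '[0.6,0.6,0.6,0.6,0.6,0.6,0.6,0.6,0.6,0.6,0.6,0.6,0.6,0.6,0.6,0.6,0.6,0.6,0.6]'

```text
time: 25.57
position: [0.4799, -0.0018, 0.2608]
tool_rot: [0.755, 0.656, 0.001, 0.001]
ft_force: [0.6, 0.4, 0.0]
grip_width: 0.0526
```

```bash
python3 -c "
from h import *
from rig import robot
S=robot.camera('scene');pickle.dump(S,open('s3.pkl','wb'));look('w10')
a=cv2.resize(S['color'][175:365,190:490],(750,475),interpolation=cv2.INTER_CUBIC)
cv2.imwrite('pics/s3c.png',a)"
```

```text
25.6667 [ 0.48   -0.0016  0.2603] [7.546e-01 6.562e-01 4.000e-04 4.000e-04] [ 0.56  0.76 -1.58] 0.05199543570540779
```

View pics/s3c.png

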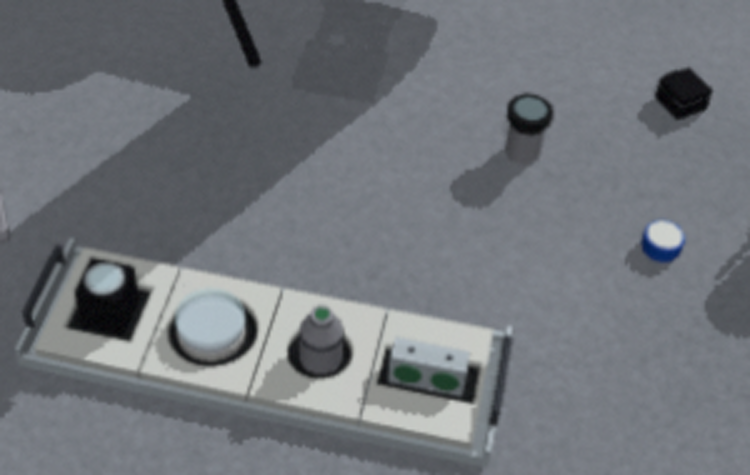

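All four parts are upright in their recesses: cube glass (103,279), lid (210,317), nose (321,313), holder top (430,353). The eyepiece and slip box are standing. One numeric check follows.

```bash
python3 - <<'E'
from h import *
S=pickle.load(open("s3.pkl","rb")); f=lambda a:(np.array(a,float)+.5)/2.5-.5+[190,175]
T=dict(cube=([103,279],.052,-.117),dish=([210,319],.034,-.039),obj=([321,313],.062,.039),hold=([430,353],.042,.117))
for k,(u,z,y) in T.items():
    p=ray(S,[f(u)],z)[0,:2]; t=body([.6432,-.0282,-.139],[[0,y,0]])[0,:2]; print(k,p.round(4),t.round(4),"err mm",((p-t)*1e3).round(1))
A=pickle.load(open("cams0.pkl","rb"))["scene"]["color"];B=S["color"]
for n,(x,y,w,h) in dict(eye=(380,200,45,50),box=(445,195,38,35)).items():
    r=cv2.matchTemplate(B[y-10:y+h+10,x-10:x+w+10],A[y:y+h,x:x+w],cv2.TM_CCOEFF_NORMED);print(n,cv2.minMaxLoc(r)[1::2])
E
```

```text
cube [ 0.6261 -0.1442] [ 0.627  -0.1441] err mm [-0.8 -0.2]
dish [ 0.6388 -0.0672] [ 0.6378 -0.0668] err mm [ 1.  -0.4]
obj [0.6462 0.0111] [0.6486 0.0104] err mm [-2.4  0.7]
hold [0.6569 0.0867] [0.6594 0.0877] err mm [-2.5 -0.9]
eye (0.9989834427833557, (10, 10))
box (0.9993084669113159, (10, 10))
```

All parts measure within 3 mm of their recess centres, and neither look-alike has moved. Handing in.

```bash
python3 -c "
from rig import robot
print(robot.hand_in())"
```

```text
the job is handed in; nothing more can be done
None
```

I placed the dish, objective, filter cube and holder in their own recesses, pressing each onto the floor (5–8 N contact) before release. The job was handed in at about 26 s of robot time, out of the 112 s allowed.

- **Placement:** the last scene picture showed all four upright and within about 3 mm of their recess centres. The objective and holder were furthest off, at about 2.5 mm.
- **Seating:** the floor contact heights agreed for all four parts (floor at about 12 mm).
- **Look-alikes:** image matching showed no shift in the eyepiece or the coverslip box.
- **Disagreement:** one rough pick at the edge of a wrist picture put the dish about 7 mm off in x. Two later scene views (within about 1 mm) and a later wrist view showed it centred.

No check failed, and the hand-in reports no verdict.

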